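Drop two scroll rollers into the box and shut it

TASK

Lift the drop cup with the two scroll rollers in it off its sloping rest and hold it upright over the open wooden box, then press its release tab on the box's front rim so that the bottom swings open and both rollers fall into the box. Put the empty cup back into its rest the way it stood, then shut the box's lid fully. Do not tip the rollers out, and do not disturb the bowl, the ink bottle or the paperweight.

Things in the scene. Friction and masses are not known exactly. Their poses are not given: they have to be found in the camera images.
- cup_bar (a point): Centre of the drop cup's handle bar: dark wood, bridging the mouth along the cup's y, 16 mm thick (x), 22 mm tall (z), 80 mm free between two thin uprights; 103 mm above the cup's foot on its centre line, 32 mm clear down to the cup's rim. Axes are the cup's: z up out of the mouth, -x to the release tab. Grip it across x, along the cup's leaning z.
- cup: Drop cup, an open sheet-steel cup 66 mm (x) by 88 mm (y), 60 mm tall, 114 mm with its bar; 0.3 kg empty. Origin: centre of its foot; axes as cup_bar. Starts in the rest leaning 0.45 rad (26 deg), its mouth towards its -x side, roughly to the robot. Fingers can straddle the bar from above.
- flap (a joint): Hinged bottom of the cup, rad: 0 shut, 1.1 most open. Hinge along the cup's y at x -30, z +5 mm. Release tab, rigid with it: 34 mm wide, 4 mm thick, runs level from the hinge 46 mm to -x. Pushing the tab up swings the bottom down equally, 3 to 6 N at 25 mm out; a spring shuts it. Lowering the cup 25 mm with the box rim under the tab 25 mm out gives 0.8 rad; the rollers leave by 0.8.
- rest_seat (a point): Fixed wooden rest, 120 by 118 mm, its plank sloping 0.45 rad, low side at its -x. Point: on the plank, 70 mm above the table, where the centre of the cup's foot sits (within 3 mm). Axes: z vertical, x level and uphill, y across. Two 40 mm prongs at the low edge, with a gap for the tab, stop the cup sliding; 14 mm cheeks leave 7 mm either side of it.
- roller1_mid (a point): Centre of a turned wooden scroll roller, a cylinder of diameter 26 mm and length 62 mm along its y, 35 g; starts lying in the cup along the cup's y.
- roller2_mid (a point): Centre of the second, equal roller, lying beside the first in the cup.
- box: Fixed open wooden box, 160 mm (x) by 180 mm (y), 85 mm tall, walls and floor 8 mm. Origin: centre of its underside. Axes: z up, x away from the robot, y to the left (the hinge side).
- box_front_rim (a point): Middle of the top of the box's front wall (8 mm thick, at its -x side, facing the robot), 85 mm above the table, axes as the box; the rim runs along y. The mouth lies to +x of it.
- lid_hinge (a point): Middle of the lid's hinge line, which runs along the box's x on top of its left (+y) wall, 85 mm above the table; axes as the box.
- lid (a joint): Lid of the box, rad: 0 shut flat, 1.57 upright; starts at 1.6 to 1.8, leaning outwards to +y. A plain plate 160 mm along the hinge by 180 mm, 8 mm thick, its underside through the hinge line. The hinge is stiff: it stays where it is left and must be pushed (2 to 4 N at 120 mm from the hinge) all the way down.
- washer_mid (a point): Bystander: white ceramic bowl, 90 mm across, 50 mm tall; point half-way up.
- ink_mid (a point): Bystander: dark ink bottle, 52 mm across, 120 mm tall; point half-way up.
- weight_mid (a point): Bystander: dark wooden paperweight bar, 200 mm (its x) by 32 by 22 mm, lying; point at its centre.
There are look-alikes about, which are no part of the job. Several things have the shape of the cup; the one meant has the colours described above.

How it is judged:
On the way, in this order (a step that is already met when the one before it is completed fails the run):
1. the cup is held upright (within 17 degrees) clear of its rest, both rollers still in it and its bottom shut (distance between cup and rest_seat above 0.06 m and angle between cup's own z axis and vertical below 0.3 rad and value of joint flap below 0.2 rad and distance between each of roller1_mid, roller2_mid and cup below 0.055 m), for 0.2 s.
2. the upright cup (within 17 degrees) is over the box's mouth, at most 50 mm above the rim, its tab touches the box and its bottom swings open (value of joint flap above 0.25 rad and angle between cup's own z axis and vertical below 0.3 rad and horizontal distance between cup and box below 0.07 m and z of cup in the frame of box below 0.135 m and contact force between cup and box above 0.3 N).
3. both rollers lie in the box (x of roller1_mid in the frame of box between -0.075 and 0.075 m and y of roller1_mid in the frame of box between -0.085 and 0.085 m and z of roller1_mid in the frame of box between 0 and 0.065 m and x of roller2_mid in the frame of box between -0.075 and 0.075 m and y of roller2_mid in the frame of box between -0.085 and 0.085 m and z of roller2_mid in the frame of box between 0 and 0.065 m), for 0.2 s.
4. the cup is back in its rest and released (distance between cup and rest_seat below 0.02 m and angle between the z axis of cup and the z axis of rest_seat, either way round between 0.35 and 0.55 rad and angle between the y axis of cup and the y axis of rest_seat, either way round below 0.2 rad and contact force between the fingers and cup below 0.1 N), for 0.3 s.
At the end, for the whole second after the job is handed in: Both rollers lie in the box below its rim, the lid is shut (within 0.08 rad), and the empty cup stands released and still in its rest, its foot within 20 mm of where it stood, leaning 0.35 to 0.55 rad as before and turned no more than 0.2 rad, its bottom shut (all of step 3 and distance between cup and rest_seat below 0.02 m and angle between the z axis of cup and the z axis of rest_seat, either way round between 0.35 and 0.55 rad and angle between the y axis of cup and the y axis of rest_seat, either way round below 0.2 rad and value of joint lid below 0.08 rad and value of joint flap below 0.1 rad and linear speed of cup below 0.02 m/s); the robot touches nothing.
It fails at once if the bowl is moved by more than 25 mm (distance of washer_mid from where it was at the start of the episode above 0.025 m).
It fails at once if the ink bottle is moved by more than 25 mm (distance of ink_mid from where it was at the start of the episode above 0.025 m).
It fails at once if the paperweight is moved by more than 25 mm (distance of weight_mid from where it was at the start of the episode above 0.025 m).
It fails at once if the cup is tipped by more than 57 degrees (angle between cup's own z axis and vertical above 1 rad).
It also fails if it takes over 61 s, if anything falls off the work surface, if the arm or the gripper's body presses on something with over 40 N, if the wrist force passes 120 N, or if a joint passes its speed limit or range.

ROBOT

A 6-joint arm with a two-finger parallel gripper is mounted at the origin on the work surface. World frame = base frame: x ahead of the robot, y to its left, z up, the work surface at z = 0. Lengths are in m, angles in rad, forces in N, time in s.
With the tool pointing down it reaches from about 0.25 to 0.725 m from the base axis. Payload 4 kg.
Tool frame: the origin (TCP) lies on the centre line of the jaws, within the pads' length; the fingertips stand 14 mm ahead of it and the grasp point (between the pads) lies 5 mm behind it; z points along the fingers, x is the direction in which the jaws open and shut, and the axes are right-handed (so a half turn about z gives the same grasp; the last joint's range is limited). The gripper opens to 85 mm and grips with 20 to 120 N. Pads are 22 mm wide; open, the fingers measure 114 mm over their backs; the gripper's body (76 mm by 85 mm) begins 54 mm behind the grasp point. The pads swing forward as they close: fully open they stand 13 mm farther back than shut.
Start: joints at [-1.132, 0.241, 0.005, 1.335, 0, 1.571], TCP at [0.212, -0.453, 0.245] pointing down, gripper open.
Joint ranges: [-2.72, 2.72], [-1.05, 1.87], [-1.09, 1.28], [-1.99, 2.15], [-1.42, 1.44], [-3.14, 3.14]. Speed limits (rad/s): [2.79, 2.79, 3.14, 3.14, 3.14, 3.14].

INTERFACE

Orientations are given as a unit quaternion [x, y, z, w].
In Python, from workcell import bot gives the robot as it stands.
- The arm moves only by the tool play_rows, never from a script. Its argument "motion" is a list of rows, each an object with "fingers": the closure, from -1 (fully open) to 1 (shut), so that 0 is half open; "translation": the shift along the tool's x, y, z in cm, a list of three; "roll": the turn about the tool's z in degrees. A call has 1 to 20 rows; each row is the pose to reach, as a shift and turn from the pose commanded when the call began, along the tool's axes at that moment; what a row does not reach only later rows make up. A row lasts 1/12 s, in which the tool goes at most 41.7 mm and 7.16 degrees, less where a joint would pass 70% of its speed; a pose out of reach is approached as far as the arm can. A call with a gripper value outside its range is refused whole. The fingers move at their own pace and stop on an object; the grip force is fixed at half the most. Time passes only in rows, so rows that repeat a pose let the fingers close. It gives the time, the measured TCP pose, the force and the opening at its end, in the units of the state.
- bot.get_obs(): the state, without advancing time (a new reading comes with each control period).
- bot.camera(name): name is "scene" or "top"; returns a dict with "pixels" (420x560x3 uint8, red, green, blue), "intrinsics" (3x3 intrinsics, pixels), "world_to_cam" (4x4, takes a point from world to camera coordinates). Camera axes: x right, y down, z forward; pixel columns grow to the right and rows downward; lengths in m; the calibration is good to about 2 mm. A picture is of the moment at which its call begins. There is no depth.
- bot.job_done(): hands the job in, once; it reports no verdict.
The state is a dict: "clock": time; "joint_pos": joint angles; "joint_vel": joint speeds; "tau": joint torques, N m; "eef_pos": TCP position; "tool_rot": TCP orientation; "ft_force": force on the tool from outside, world axes, zero at the start; "ft_torque": the same for the moment, N m; "grip_width": finger opening in m.
Only numpy, scipy, OpenCV 4.12 (cv2) and the standard library are available. Lean on these libraries where they do the work, as an engineer would, in place of code of your own. Each camera call takes 0.05 s, during which the arm holds its last target. There are 200 camera calls.

## Working session

There is one attempt and no reset: what is moved stays moved. The work goes in short steps, Python scripts to look and compute and a tool call to move; the robot and the scene stay as the last step left them, time stands still between calls to the robot, and variables do not carry over. Pictures are saved under pics/ and viewed, about 8 in all and at most 12, crops included, and the job is handed in when it is done.

Besides the shell and the picture viewer there is one more tool, called after "Request:" as name([rows], argument=value, ...), one row to a line, values as JSON. play_rows: Moves the arm, as the interface text tells. Its arguments: {"type":"object","properties":{"motion":{"type":"array","items":{"type":"object","properties":{"fingers":{"type":"number"},"translation":{"type":"array","items":{"type":"number"}},"roll":{"type":"number"}}}}},"required":["motion"]}

```bash
mkdir -p pics; ls
python3 - <<'E'
from workcell import bot
import cv2,numpy as np
o=bot.get_obs(); print({k:np.round(v,3).tolist() for k,v in o.items()})
for n in("scene","top"):
    c=bot.camera(n); cv2.imwrite(f"pics/{n}0.png",c["pixels"][:,:,::-1]); np.savez(f"{n}0.npz",**c)
    print(n,c["intrinsics"].round(1).tolist(),c["world_to_cam"].round(3).tolist())
E
```

```text
pics
{'clock': 0.0, 'joint_pos': [-1.132, 0.241, 0.004, 1.335, 0.0, 1.571], 'joint_vel': [0.0, -0.0, 0.001, -0.001, -0.001, -0.001], 'tau': [-0.001, -37.232, 25.241, 0.017, -0.0, -0.0], 'eef_pos': [0.212, -0.452, 0.244], 'tool_rot': [0.844, -0.536, -0.001, -0.001], 'ft_force': [0.41, -0.773, -0.133], 'ft_torque': [0.008, -0.005, 0.074], 'grip_width': 0.085}
scene [[392.4, 0.0, 275.7], [0.0, 392.4, 209.9], [0.0, 0.0, 1.0]] [[-0.68, 0.733, 0.013, 0.373], [0.6, 0.566, -0.565, -0.265], [-0.422, -0.377, -0.825, 1.367], [0.0, 0.0, 0.0, 1.0]]
top [[517.6, 0.0, 281.8], [0.0, 517.6, 214.1], [0.0, 0.0, 1.0]] [[0.043, -0.999, 0.005, -0.004], [-0.974, -0.043, -0.222, 0.566], [0.222, 0.004, -0.975, 1.216], [0.0, 0.0, 0.0, 1.0]]
```

View pics/scene0.png

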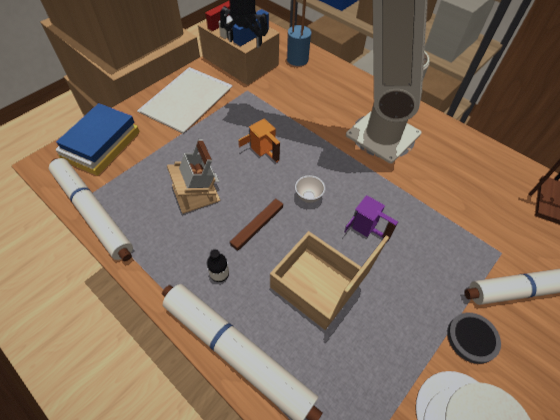

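View pics/top0.png

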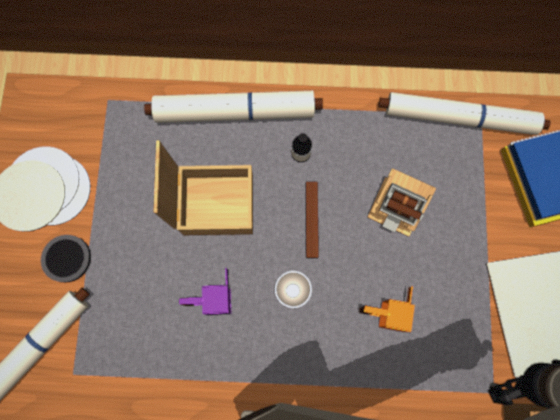

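The scene view shows a grey steel cup in the wooden rest at (197,180), an orange cup at (263,138) and a purple one at (369,215). In the top view these are at (402,205), (399,315) and (215,298). The steel-coloured one with the dark bar, standing in the rest, fits the description. I'll confirm it in one enlarged crop, with the box beside it.

Run:
```python
import cv2,numpy as np
t=cv2.imread("pics/top0.png");s=cv2.imread("pics/scene0.png")
a=cv2.resize(t[160:245,360:445],(400,400),interpolation=cv2.INTER_CUBIC)
b=cv2.resize(s[130:215,155:240],(400,400),interpolation=cv2.INTER_CUBIC)
c=cv2.resize(t[135:245,145:260],None,fx=1.81,fy=1.81,interpolation=cv2.INTER_CUBIC)
d=cv2.resize(s[225:335,260:400],None,fx=1.81,fy=1.81,interpolation=cv2.INTER_CUBIC)
im=np.zeros((600,800,3),np.uint8);im[:400,:400]=a;im[:400,400:]=b
im[400:400+c.shape[0],:c.shape[1]]=c;im[400:400+d.shape[0],400:400+d.shape[1]]=d
cv2.imwrite("pics/crop1.png",im)
```

```text
(no output)
```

View pics/crop1.png

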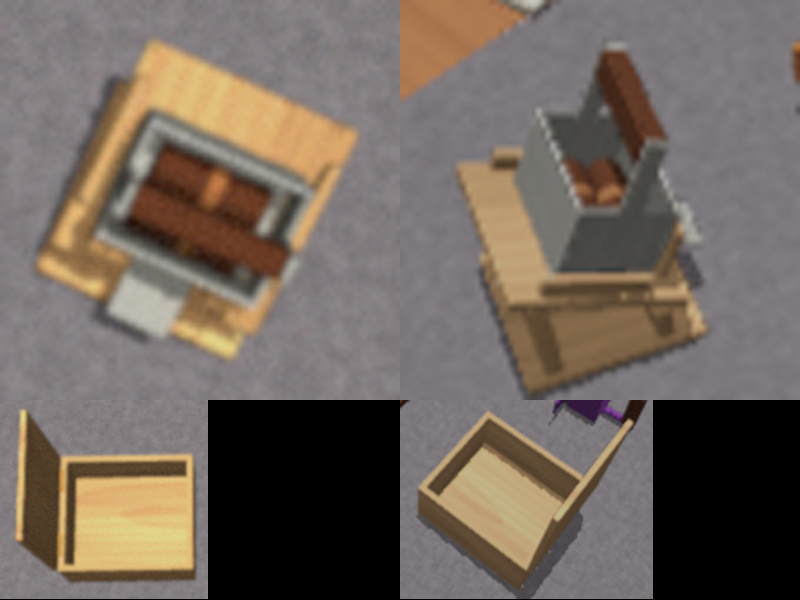

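Confirmed: the grey steel cup in the wooden rest has the dark bar, the two rollers in it and its tab at the low side. The crop also shows the box rim corners. Next I cast these points onto planes at their known heights.

```bash
cat > h.py <<'E'
import numpy as np,cv2
def cam(n,f="0"): d=np.load(f"{n}{f}.npz"); return d["intrinsics"],d["world_to_cam"]
def ray(n,p,f="0"):
    K,T=cam(n,f);R=T[:3,:3];c=-R.T@T[:3,3];d=R.T@np.linalg.solve(K,[p[0],p[1],1]);return c,d/np.linalg.norm(d)
def cast(n,p,z,f="0"):
    c,d=ray(n,p,f);return c+d*(z-c[2])/d[2]
def tri(p,q,f="0"):
    a,u=ray("top",p,f);b,v=ray("scene",q,f);s=np.linalg.lstsq(np.c_[u,-v],b-a,rcond=None)[0]
    A=a+u*s[0];B=b+v*s[1];return (A+B)/2,np.linalg.norm(A-B)
E
python3 - <<'E'
from h import *
np.set_printoptions(precision=4,suppress=True)
A=lambda x,y:(360+x/4.706,160+y/4.706)      # top crop
S=lambda x,y:(155+(x-400)/4.706,130+y/4.706) # scene crop
C=lambda x,y:(145+x/1.81,135+(y-400)/1.81)
D=lambda x,y:(260+(x-400)/1.81,225+(y-400)/1.81)
print("box top corners TL TR BR BL");cs=[cast("top",C(*p),.085) for p in((63,457),(193,455),(193,570),(60,572))]
print(np.array(cs));print("centre",np.mean(cs,0),"sides",[np.linalg.norm(cs[i]-cs[i-1]) for i in range(4)])
print("box scene corners near-robot(488,412) left(418,490) bottom(522,588)")
print(np.array([cast("scene",D(*p),.085) for p in((488,412),(419,489))]))
print("lid top edge tri far/near",tri(C(23,411),D(558,520)),tri(C(18,540),D(632,424)))
print("bar top",[cast("top",A(*p),.17) for p in((148,180),(292,243),(283,275),(130,215),(213,228))])
print("bar scene top end/near", [cast("scene",S(*p),.172) for p in((613,55),(650,140))])
print("tri upright tops",tri(A(140,197),S(613,52)),tri(A(290,258),S(653,140)))
print("rest low corners z~.04",[cast("top",A(*p),.045) for p in((38,268),(232,355))],"high",[cast("top",A(*p),.1) for p in((150,40),(357,130))])
for n,p,z in(("ink",(302,140),.12),("bowl",(293,289),.05),("wt1",(312,182),.022),("wt2",(312,257),.022),("orange",(399,315),.08),("purple",(215,298),.08)):print(n,cast("top",p,z))
E
```

```text
box top corners TL TR BR BL
[[0.6703 0.2781 0.085 ]
 [0.6811 0.1004 0.085 ]
 [0.5207 0.0915 0.085 ]
 [0.5102 0.2681 0.085 ]]
centre [0.5955 0.1845 0.085 ] sides [np.float64(0.16039839371376388), np.float64(0.1779458287958391), np.float64(0.1606653734666106), np.float64(0.17700511289602677)]
box scene corners near-robot(488,412) left(418,490) bottom(522,588)
[[0.5262 0.097  0.085 ]
 [0.6846 0.1076 0.085 ]]
lid top edge tri far/near (array([0.6695, 0.2948, 0.2586]), np.float64(0.0035606123185881)) (array([0.513 , 0.2859, 0.2561]), np.float64(0.0031330661488786484))
bar top [array([ 0.5893, -0.2282,  0.17  ]), array([ 0.561 , -0.2974,  0.17  ]), array([ 0.545 , -0.2928,  0.17  ]), array([ 0.5714, -0.2194,  0.17  ]), array([ 0.5667, -0.2594,  0.17  ])]
bar scene top end/near [array([ 0.5547, -0.2851,  0.172 ]), array([ 0.5843, -0.2187,  0.172 ])]
tri upright tops (array([ 0.5762, -0.225 ,  0.2266]), np.float64(0.03109611773786609)) (array([ 0.5559, -0.2945,  0.1025]), np.float64(0.04608635958823933))
rest low corners z~.04 [array([ 0.5719, -0.196 ,  0.045 ]), array([ 0.5293, -0.2988,  0.045 ])] high [array([ 0.6836, -0.2444,  0.1   ]), array([ 0.6397, -0.3512,  0.1   ])]
ink [ 0.74   -0.0211  0.12  ]
bowl [ 0.384  -0.0146  0.05  ]
wt1 [ 0.6636 -0.0539  0.022 ]
wt2 [ 0.468  -0.0598  0.022 ]
orange [ 0.332  -0.2639  0.08  ]
purple [0.3526 0.1685 0.08  ]
```

```bash
cat >> h.py <<'E'
from scipy.spatial.transform import Rotation as Ro
def go(p,yaw):
    "tool-frame shift (cm) and roll (deg) from the measured pose to world TCP p, tool x at yaw deg"
    from workcell import bot
    o=bot.get_obs();R=Ro.from_quat(o["tool_rot"]).as_matrix()
    y0=np.degrees(np.arctan2(R[1,0],R[0,0]));print("t",round(o["clock"],2),"pos",o["eef_pos"].round(4),"yaw",y0.round(2),"tilt",R[:,2].round(3),"w",round(o["grip_width"],4),"F",o["ft_force"].round(1))
    print("shift cm",(R.T@(np.array(p)-o["eef_pos"])*100).round(2),"roll",round(-(yaw-y0),2))
def snap(tag):
    from workcell import bot
    for n in("scene","top"):
        c=bot.camera(n);np.savez(f"{n}{tag}.npz",**c);cv2.imwrite(f"pics/{n}{tag}.png",c["pixels"][:,:,::-1])
E
python3 -c "
from h import *
go([.569,-.256,.225],-22.7)"
```

```text
t 0.1 pos [ 0.2122 -0.4522  0.2445] yaw -64.86 tilt [-0.001  0.002 -1.   ] w 0.0856 F [-0.1  0.7  0.3]
shift cm [ -2.6  -40.63   1.95] roll -42.16
```

Request:
play_rows([
  {"fingers":-0.4,"translation":[-0.7,-10,0],"roll":-10},
  {"fingers":-0.4,"translation":[-1.3,-20,0],"roll":-21},
  {"fingers":-0.4,"translation":[-2,-30,0],"roll":-31.5},
  {"fingers":-0.4,"translation":[-2.6,-40.6,0],"roll":-42.2},
  {"fingers":-0.4,"translation":[-2.6,-40.6,0],"roll":-42.2},
  {"fingers":-0.4,"translation":[-2.6,-40.6,0],"roll":-42.2},
  {"fingers":-0.4,"translation":[-2.6,-40.6,0],"roll":-42.2},
  {"fingers":-0.4,"translation":[-2.6,-40.6,0],"roll":-42.2},
  {"fingers":-0.4,"translation":[-2.6,-40.6,0],"roll":-42.2},
  {"fingers":-0.4,"translation":[-2.6,-40.6,1],"roll":-42.2},
  {"fingers":-0.4,"translation":[-2.6,-40.6,2],"roll":-42.2},
  {"fingers":-0.4,"translation":[-2.6,-40.6,2],"roll":-42.2},
])

```text
clock: 1.1
eef_pos: [0.5688, -0.2545, 0.2214]
tool_rot: [0.981, -0.195, -0.003, -0.001]
ft_force: [-0.7, 0.2, 0.0]
grip_width: 0.0598
```

Run:
```python
from h import *
go([.569,-.256,.158],-22.7);snap("1")
t=cv2.imread("pics/top1.png");s=cv2.imread("pics/scene1.png")
im=np.hstack([cv2.resize(t[150:255,350:450],(400,420),interpolation=2),cv2.resize(s[100:205,150:250],(400,420),interpolation=2)])
cv2.imwrite("pics/c1.png",im)
```

```text
t 1.1 pos [ 0.5688 -0.2545  0.2214] yaw -22.46 tilt [-0.006  0.002 -1.   ] w 0.0598 F [-0.7  0.2  0. ]
shift cm [0.11 0.13 6.34] roll 0.24
```

View pics/c1.png

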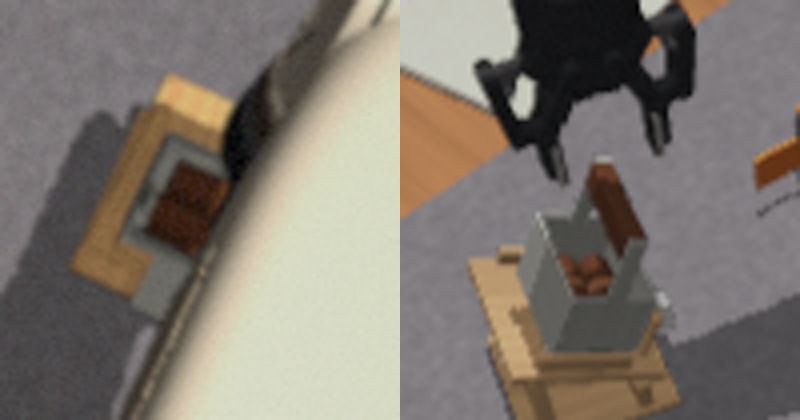

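The fingers straddle the bar: in the crop they are at (560,180) and (655,150), with the bar at (617,207). I'll go down and close.

Request:
play_rows([
  {"fingers":-0.4,"translation":[0.1,0.1,2],"roll":0},
  {"fingers":-0.4,"translation":[0.1,0.1,4],"roll":0},
  {"fingers":-0.4,"translation":[0.1,0.1,5.5],"roll":0},
  {"fingers":-0.2,"translation":[0.1,0.1,6.4],"roll":0},
  {"fingers":0.1,"translation":[0.1,0.1,6.4],"roll":0},
  {"fingers":0.3,"translation":[0.1,0.1,6.4],"roll":0},
  {"fingers":0.5,"translation":[0.1,0.1,6.4],"roll":0},
  {"fingers":0.5,"translation":[0.1,0.1,6.4],"roll":0},
  {"fingers":0.5,"translation":[0.1,0.1,6.4],"roll":0},
  {"fingers":0.5,"translation":[0.1,0.1,6.4],"roll":0},
])

```text
clock: 2.03
eef_pos: [0.5694, -0.2586, 0.1631]
tool_rot: [0.98, -0.197, 0.001, 0.001]
ft_force: [-4.4, -1.0, 5.7]
grip_width: 0.0219
```

Request:
play_rows([
  {"fingers":0.6,"translation":[0,0,0],"roll":0},
  {"fingers":0.6,"translation":[0,0,0],"roll":0},
])

```text
clock: 2.2
eef_pos: [0.5701, -0.2589, 0.164]
tool_rot: [0.98, -0.197, 0.002, 0.001]
ft_force: [-4.5, -1.1, 8.1]
grip_width: 0.0201
```

Run:
```python
from h import *
go([.569,-.256,.158],-22.7);snap("2")
t=cv2.imread("pics/top2.png");s=cv2.imread("pics/scene2.png")
im=np.hstack([cv2.resize(t[150:255,350:450],(400,420),interpolation=2),cv2.resize(s[100:205,150:250],(400,420),interpolation=2)])
cv2.imwrite("pics/c2.png",im)
```

```text
t 2.2 pos [ 0.5701 -0.2589  0.164 ] yaw -22.69 tilt [ 0.003 -0.003 -1.   ] w 0.0201 F [-4.5 -1.1  8.1]
shift cm [-0.21 -0.23  0.6 ] roll 0.01
```

View pics/c2.png

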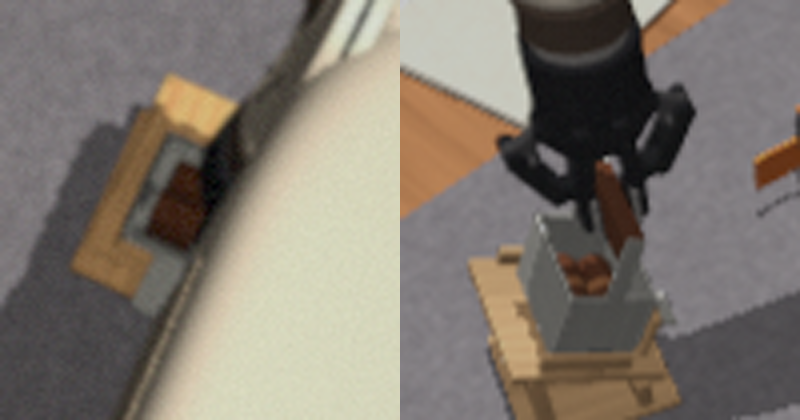

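The crop shows the bar (618,200) between the fingers (585 and 640). The cup is still seated and the rollers are in it. I'll close fully and lift straight up, slowly.

Request:
play_rows([
  {"fingers":0.8,"translation":[0,0,0],"roll":0},
  {"fingers":1,"translation":[0,0,-0.3],"roll":0},
  {"fingers":1,"translation":[0,0,-0.8],"roll":0},
  {"fingers":1,"translation":[0,0,-1.5],"roll":0},
  {"fingers":1,"translation":[0.1,0,-2.2],"roll":0},
  {"fingers":1,"translation":[0.2,0,-3],"roll":0},
  {"fingers":1,"translation":[0.3,0,-4],"roll":0},
  {"fingers":1,"translation":[0.5,0,-5],"roll":0},
  {"fingers":1,"translation":[0.5,0,-6],"roll":0},
  {"fingers":1,"translation":[0.5,0,-7],"roll":0},
  {"fingers":1,"translation":[0.5,0,-8],"roll":0},
  {"fingers":1,"translation":[0.5,0,-9],"roll":0},
  {"fingers":1,"translation":[0.5,0,-10],"roll":0},
  {"fingers":1,"translation":[0.5,0,-10],"roll":0},
  {"fingers":1,"translation":[0.5,0,-10],"roll":0},
])

```text
clock: 3.55
eef_pos: [0.5745, -0.26, 0.2623]
tool_rot: [0.981, -0.196, 0.001, 0.0]
ft_force: [0.5, -0.7, -4.3]
grip_width: 0.02
```

Run:
```python
from h import *
go([.569,-.256,.158],-22.7);snap("3")
t=cv2.imread("pics/top3.png");s=cv2.imread("pics/scene3.png")
im=np.hstack([cv2.resize(t[120:255,340:470],(400,420),interpolation=2),cv2.resize(s[60:205,130:268],(400,420),interpolation=2)])
cv2.imwrite("pics/c3.png",im)
```

```text
t 3.55 pos [ 0.5745 -0.26    0.2623] yaw -22.66 tilt [ 0.002 -0.001 -1.   ] w 0.02 F [ 0.5 -0.7 -4.3]
shift cm [-0.68 -0.16 10.43] roll 0.04
```

View pics/c3.png

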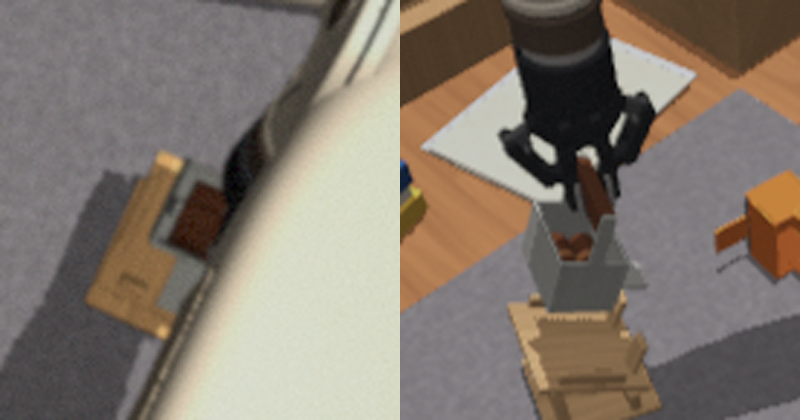

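The cup has been lifted and the rollers are still in it. Its lean is unclear (a jaw opening of 20 mm suggests about 0.2 rad), so I'll measure it in an enlarged crop.

Run:
```python
import cv2
s=cv2.imread("pics/scene3.png")
cv2.imwrite("pics/c4.png",cv2.resize(s[105:175,165:225],(600,700)[::1],interpolation=2)[100:])
```

```text
(no output)
```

View pics/c4.png

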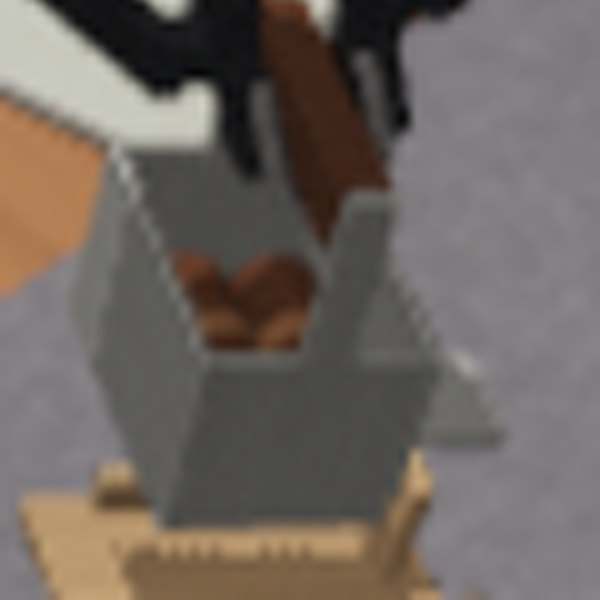

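```bash
cat >> h.py <<'E'
def face(pts,f,yaw,tcp,half=.044):
    "in-plane (along cup x, z) coords of scene pixels on the cup's +y face, relative to TCP"
    c,s=np.cos(np.radians(yaw)),np.sin(np.radians(yaw));xh=np.array([c,s,0]);yh=np.array([-s,c,0]);tcp=np.array(tcp);out=[]
    for p in pts:
        o,d=ray("scene",p,f);P=o+d*((tcp+half*yh-o)@yh)/(d@yh)-tcp;out.append([P@xh*1e3,P[2]*1e3])
    return np.array(out).round(1)
E
python3 - <<'E'
from h import *
P=lambda x,y:(164.5+x/10,114.5+y/10)
q=face([P(208,362),P(440,360),P(160,525),P(370,190)],"3",-22.7,[.5745,-.26,.2623])
print(q);a=q[1]-q[0];b=q[0]-q[2];print("rim",np.hypot(*a),np.degrees(np.arctan2(a[1],-a[0]))," edge",np.hypot(*b),np.degrees(np.arctan2(b[0],b[1])))
E
```

```text
[[ 46.5 -29.7]
 [-12.1 -54.2]
 [ 69.3 -82.2]
 [ -2.6  11.1]]
rim 63.51543119589129 -22.689255466994393  edge 57.237138293244534 -23.47461759813536
```

The corner sizes check out (63 by 57 mm measured, 66 by 60 given). The cup still leans 0.40 rad, so the grip friction holds the lean. I'll bring it upright by pressing its +x face gently against the outside of the fixed rest's low edge, with the cup on the robot side of it.

Request:
play_rows([
  {"fingers":1,"translation":[-2,0,0],"roll":0},
  {"fingers":1,"translation":[-4,0,0],"roll":0},
  {"fingers":1,"translation":[-6,0,0],"roll":0},
  {"fingers":1,"translation":[-8,0,0],"roll":0},
  {"fingers":1,"translation":[-10,0,0],"roll":0},
  {"fingers":1,"translation":[-11.5,0,0],"roll":0},
  {"fingers":1,"translation":[-11.5,0,2],"roll":0},
  {"fingers":1,"translation":[-11.5,0,4],"roll":0},
  {"fingers":1,"translation":[-11.5,0,6],"roll":0},
  {"fingers":1,"translation":[-11.5,0,8],"roll":0},
  {"fingers":1,"translation":[-11.5,0,10],"roll":0},
  {"fingers":1,"translation":[-11.5,0,11],"roll":0},
  {"fingers":1,"translation":[-11.5,0,11],"roll":0},
])

```text
clock: 4.73
eef_pos: [0.4656, -0.2145, 0.1482]
tool_rot: [0.981, -0.196, -0.003, -0.001]
ft_force: [-1.1, -0.0, -3.2]
grip_width: 0.0192
```

Request:
play_rows([
  {"fingers":1,"translation":[0.5,0,0],"roll":0},
  {"fingers":1,"translation":[1,0,0],"roll":0},
  {"fingers":1,"translation":[1.5,0,0],"roll":0},
  {"fingers":1,"translation":[2,0,0],"roll":0},
  {"fingers":1,"translation":[2.5,0,0],"roll":0},
  {"fingers":1,"translation":[2.5,0,0],"roll":0},
])

```text
clock: 5.23
eef_pos: [0.4927, -0.2259, 0.1519]
tool_rot: [0.981, -0.196, 0.001, 0.0]
ft_force: [0.0, -0.2, -3.6]
grip_width: 0.0191
```

Request:
play_rows([
  {"fingers":1,"translation":[0.5,0,0],"roll":0},
  {"fingers":1,"translation":[1,0,0],"roll":0},
  {"fingers":1,"translation":[1.5,0,0],"roll":0},
  {"fingers":1,"translation":[2,0,0],"roll":0},
  {"fingers":1,"translation":[2.5,0,0],"roll":0},
  {"fingers":1,"translation":[2.5,0,0],"roll":0},
])

```text
clock: 5.73
eef_pos: [0.5151, -0.2352, 0.1511]
tool_rot: [0.981, -0.196, 0.0, 0.0]
ft_force: [0.2, -0.2, -3.2]
grip_width: 0.0146
```

Request:
play_rows([
  {"fingers":1,"translation":[0.5,0,0],"roll":0},
  {"fingers":1,"translation":[1,0,0],"roll":0},
  {"fingers":1,"translation":[1.5,0,0],"roll":0},
  {"fingers":1,"translation":[1.5,0,0],"roll":0},
])

```text
clock: 6.07
eef_pos: [0.5277, -0.2405, 0.1511]
tool_rot: [0.98, -0.197, -0.001, -0.0]
ft_force: [-2.0, 0.1, -1.3]
grip_width: 0.0145
```

Run:
```python
from h import *
go([.569,-.256,.158],-22.7);snap("5")
s=cv2.imread("pics/scene5.png")
cv2.imwrite("pics/c5.png",cv2.resize(s[100:190,165:255],(600,600),interpolation=2))
```

```text
t 6.07 pos [ 0.5277 -0.2405  0.1511] yaw -22.67 tilt [-0.002  0.001 -1.   ] w 0.0145 F [-2.   0.1 -1.3]
shift cm [ 4.41 -0.16 -0.7 ] roll 0.03
```

View pics/c5.png

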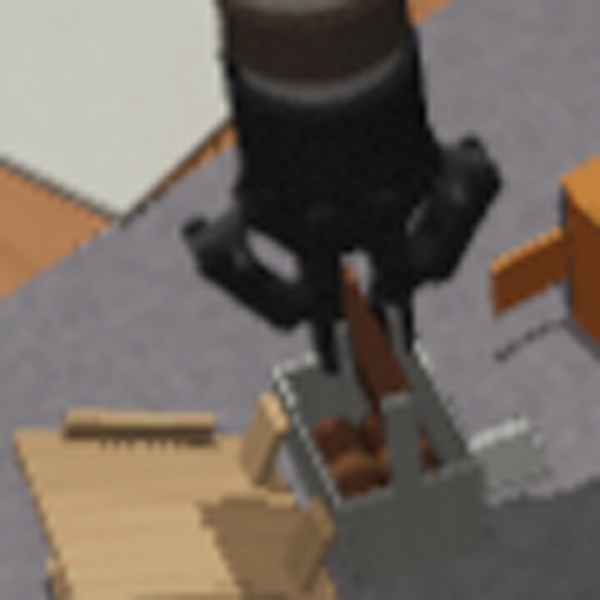

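The pads are flush now (14.5 mm) and the cup looks upright beside the prongs. I'll check the lean from the rim corners in this crop.

Run:
```python
from h import *
P=lambda x,y:(164.5+x/6.667,99.5+y/6.667)
q=face([P(346,512),P(484,464),P(400,395)],"5",-22.7,[.5277,-.2405,.1511])
print(q);a=q[1]-q[0];print("rim",np.hypot(*a),"lean to -x deg",np.degrees(np.arctan2(-a[1],-a[0])))
```

```text
[[ 29.8 -54.1]
 [-33.8 -52.6]
 [ -1.    6.9]]
rim 63.61768622010705 lean to -x deg -1.3510650827196375
```

Request:
play_rows([
  {"fingers":1,"translation":[-1,0,0],"roll":0},
  {"fingers":1,"translation":[-2,0,0],"roll":0},
  {"fingers":1,"translation":[-3,0,-1],"roll":0},
  {"fingers":1,"translation":[-3,0,-3],"roll":0},
  {"fingers":1,"translation":[-3,0,-5],"roll":0},
  {"fingers":1,"translation":[-3,0,-7],"roll":0},
  {"fingers":1,"translation":[-3,0,-9],"roll":0},
  {"fingers":1,"translation":[-3,0,-11],"roll":0},
  {"fingers":1,"translation":[-3,0,-11],"roll":0},
  {"fingers":1,"translation":[-3,0,-11],"roll":0},
])

```text
clock: 7.0
eef_pos: [0.5012, -0.2295, 0.2624]
tool_rot: [0.981, -0.196, 0.002, 0.0]
ft_force: [0.4, 0.2, -4.3]
grip_width: 0.0145
```

```bash
python3 -c "
from h import *
go([.579,.174,.262],3.5)"
```

```text
t 7.0 pos [ 0.5012 -0.2295  0.2624] yaw -22.66 tilt [ 0.004 -0.002 -1.   ] w 0.0145 F [ 0.4  0.2 -4.3]
shift cm [-8.370e+00 -4.023e+01 -1.000e-02] roll -26.16
```

Request:
play_rows([
  {"fingers":1,"translation":[-0.3,-1.2,0],"roll":-1},
  {"fingers":1,"translation":[-0.8,-3.5,0],"roll":-2.5},
  {"fingers":1,"translation":[-1.4,-6.5,0],"roll":-4.5},
  {"fingers":1,"translation":[-2,-9.5,0],"roll":-6.5},
  {"fingers":1,"translation":[-2.7,-12.5,0],"roll":-8.5},
  {"fingers":1,"translation":[-3.3,-15.5,0],"roll":-10.5},
  {"fingers":1,"translation":[-3.9,-18.5,0],"roll":-12.5},
  {"fingers":1,"translation":[-4.5,-21.5,0],"roll":-14.5},
  {"fingers":1,"translation":[-5.2,-24.5,0],"roll":-16.5},
  {"fingers":1,"translation":[-5.8,-27.5,0],"roll":-18.5},
  {"fingers":1,"translation":[-6.4,-30.5,0],"roll":-20.5},
  {"fingers":1,"translation":[-7,-33.5,0],"roll":-22.5},
  {"fingers":1,"translation":[-7.6,-36.5,0],"roll":-24},
  {"fingers":1,"translation":[-8.1,-39,0],"roll":-25.5},
  {"fingers":1,"translation":[-8.4,-40.2,0],"roll":-26.2},
  {"fingers":1,"translation":[-8.4,-40.2,0],"roll":-26.2},
  {"fingers":1,"translation":[-8.4,-40.2,0],"roll":-26.2},
  {"fingers":1,"translation":[-8.4,-40.2,0],"roll":-26.2},
])

```text
clock: 8.5
eef_pos: [0.5769, 0.1736, 0.2602]
tool_rot: [1.0, 0.031, -0.001, 0.001]
ft_force: [0.9, -1.2, -3.4]
grip_width: 0.0144
```

Run:
```python
from h import *
go([.579,.174,.195],3.5);snap("6")
s=cv2.imread("pics/scene6.png");t=cv2.imread("pics/top6.png")
cv2.imwrite("pics/c6.png",np.hstack([cv2.resize(s[190:340,250:400],(600,600),interpolation=2)]))
```

```text
t 8.5 pos [0.5769 0.1736 0.2602] yaw 3.51 tilt [-0.002 -0.001 -1.   ] w 0.0144 F [ 0.9 -1.2 -3.4]
shift cm [ 0.23 -0.04  6.52] roll 0.01
```

View pics/c6.png

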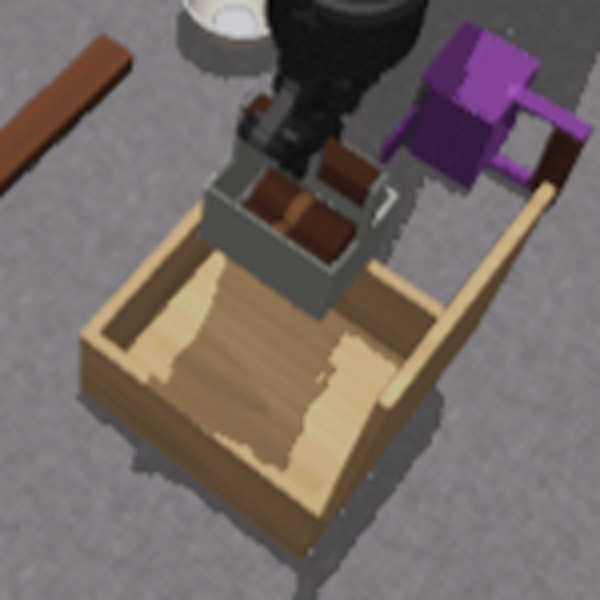

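The cup hangs upright over the box with both rollers in it (crop 300,215) and the tab towards the front rim. I'll check its position against the rim from its +x face corners.

Run:
```python
from h import *
P=lambda x,y:(249.5+x/4,189.5+y/4)
R=Ro.from_euler('z',3.5,degrees=True).as_matrix();bc=np.array([.597,.187,0])
for p,z in(((205,190),.208),((335,268),.208),((325,316),.148)):
    w=cast("scene",P(*p),z,"6");print(w.round(3),"box",(R.T@(w-bc)*1e3).round(1))
```

```text
[0.613 0.134 0.208] box [ 13.1 -53.8 208. ]
[0.602 0.218 0.208] box [  6.9  30.9 208. ]
[0.6   0.22  0.148] box [  5.3  32.4 148. ]
```

Request:
play_rows([
  {"fingers":1,"translation":[0.3,0,1.5],"roll":0},
  {"fingers":1,"translation":[0.3,0,3],"roll":0},
  {"fingers":1,"translation":[0.3,0,4.5],"roll":0},
  {"fingers":1,"translation":[0.3,0,6],"roll":0},
  {"fingers":1,"translation":[0.3,0,6.5],"roll":0},
  {"fingers":1,"translation":[0.3,0,7],"roll":0},
  {"fingers":1,"translation":[0.3,0,7.5],"roll":0},
  {"fingers":1,"translation":[0.3,0,8],"roll":0},
  {"fingers":1,"translation":[0.3,0,8],"roll":0},
])

```text
clock: 9.35
eef_pos: [0.5808, 0.1742, 0.1813]
tool_rot: [1.0, 0.031, 0.0, 0.0]
ft_force: [-0.9, 0.3, -3.0]
grip_width: 0.0149
```

Request:
play_rows([
  {"fingers":1,"translation":[0,0,0.4],"roll":0},
  {"fingers":1,"translation":[0,0,0.8],"roll":0},
  {"fingers":1,"translation":[0,0,1.2],"roll":0},
  {"fingers":1,"translation":[0,0,1.6],"roll":0},
  {"fingers":1,"translation":[0,0,2],"roll":0},
  {"fingers":1,"translation":[0,0,2],"roll":0},
  {"fingers":1,"translation":[0,0,2],"roll":0},
])

```text
clock: 9.93
eef_pos: [0.5813, 0.1747, 0.1611]
tool_rot: [1.0, 0.031, 0.001, -0.0]
ft_force: [2.1, 0.8, -0.2]
grip_width: 0.0148
```

Request:
play_rows([
  {"fingers":1,"translation":[0,0,0.4],"roll":0},
  {"fingers":1,"translation":[0,0,0.7],"roll":0},
  {"fingers":1,"translation":[0,0,0.7],"roll":0},
  {"fingers":1,"translation":[0,0,0.7],"roll":0},
  {"fingers":1,"translation":[0,0,0.7],"roll":0},
  {"fingers":1,"translation":[0,0,0.7],"roll":0},
])

```text
clock: 10.43
eef_pos: [0.5822, 0.1749, 0.1578]
tool_rot: [1.0, 0.031, 0.003, -0.001]
ft_force: [-0.4, -1.0, 14.0]
grip_width: 0.0147
```

Run:
```python
from h import *
go([.579,.174,.195],3.5);snap("7")
s=cv2.imread("pics/scene7.png");t=cv2.imread("pics/top7.png")
cv2.imwrite("pics/c7.png",np.hstack([cv2.resize(s[210:340,260:390],(600,600),interpolation=2)]))
```

```text
t 10.43 pos [0.5822 0.1749 0.1578] yaw 3.54 tilt [ 0.006  0.002 -1.   ] w 0.0147 F [-0.4 -1.  14. ]
shift cm [-0.3   0.06 -3.72] roll 0.04
```

View pics/c7.png

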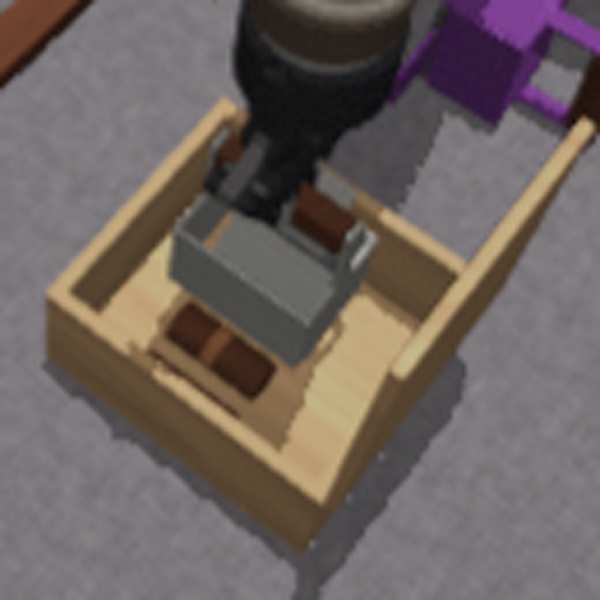

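One roller lies on the floor at crop (220,350) and the cup looks empty. The 14 N suggests the flap sits on the second roller, so I'll lift slowly and look.

Request:
play_rows([
  {"fingers":1,"translation":[0,0,-0.4],"roll":0},
  {"fingers":1,"translation":[0,0,-0.4],"roll":0},
  {"fingers":1,"translation":[0,0,-1],"roll":0},
  {"fingers":1,"translation":[0,0,-2],"roll":0},
  {"fingers":1,"translation":[0,0,-4],"roll":0},
  {"fingers":1,"translation":[0,0,-6],"roll":0},
  {"fingers":1,"translation":[0,0,-8],"roll":0},
  {"fingers":1,"translation":[0,0,-10],"roll":0},
  {"fingers":1,"translation":[0,0,-12],"roll":0},
  {"fingers":1,"translation":[0,0,-12],"roll":0},
  {"fingers":1,"translation":[0,0,-12],"roll":0},
  {"fingers":1,"translation":[0,0,-12],"roll":0},
])

```text
clock: 11.53
eef_pos: [0.5794, 0.1743, 0.2724]
tool_rot: [1.0, 0.031, -0.002, 0.0]
ft_force: [-0.3, -0.9, -2.4]
grip_width: 0.0144
```

Run:
```python
from h import *
go([.533,-.228,.28],-22.7);snap("8")
s=cv2.imread("pics/scene8.png")
cv2.imwrite("pics/c8.png",cv2.resize(s[170:340,250:400],(600,600),interpolation=2))
h=cv2.cvtColor(s,cv2.COLOR_BGR2HSV);m=((h[...,2]<110)&(h[...,1]>120)&((h[...,0]<12)|(h[...,0]>172))).astype('u1')
m[:190]=0;m[:,:270]=0;m[330:]=0;m[:,370:]=0
n,l,st,c=cv2.connectedComponentsWithStats(m)
for i in range(1,n):
    if st[i,4]>25: print(st[i],c[i].round(1),cast("scene",c[i],.021,"8").round(3))
```

```text
t 11.53 pos [0.5794 0.1743 0.2724] yaw 3.55 tilt [-0.004 -0.001 -1.   ] w 0.0144 F [-0.3 -0.9 -2.4]
shift cm [-7.13 39.86 -0.7 ] roll 26.25
[270 204  13  15  45] [275.5 211.2] [ 0.506 -0.04   0.021]
[331 222  14  17 131] [336.6 230.4] [0.435 0.131 0.021]
[296 276  12  11  74] [301.4 281.1] [0.622 0.16  0.021]
[306 283  13  13 101] [312.1 289.1] [0.62  0.194 0.021]
```

View pics/c8.png

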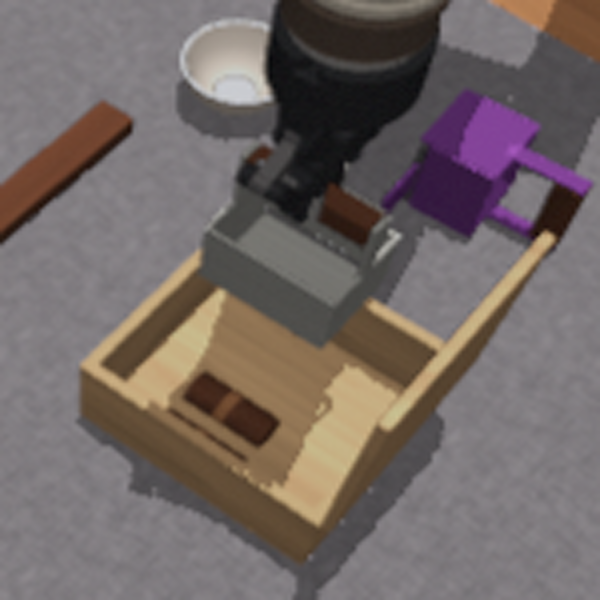

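The inside of the cup is bare. One roller is at crop (230,410), and the thin brown strip at (205,430) is the second one, along the far wall; I'll check it from the top once the arm is away. Next the empty cup goes back.

Run:
```python
from h import *
P=lambda x,y:(249.5+x/4,169.5+y/3.529)
print(face([P(335,285),P(322,343)],"8",3.5,[.5794,.1743,.2724]))
go([.620,-.2796,.275],-22.7)
```

```text
[[  39.2  -14.6]
 [  31.3 -103. ]]
t 11.63 pos [0.5793 0.1742 0.2719] yaw 3.54 tilt [-0.005 -0.001 -1.   ] w 0.0151 F [-0.3 -0.2 -3.1]
shift cm [ 1.25 45.55 -0.27] roll 26.24
```

Request:
play_rows([
  {"fingers":1,"translation":[0,1.5,-0.3],"roll":1},
  {"fingers":1,"translation":[0.1,4,-0.3],"roll":2.5},
  {"fingers":1,"translation":[0.2,7.5,-0.3],"roll":4.5},
  {"fingers":1,"translation":[0.3,11,-0.3],"roll":6.5},
  {"fingers":1,"translation":[0.4,14.5,-0.3],"roll":8.5},
  {"fingers":1,"translation":[0.5,18,-0.3],"roll":10.5},
  {"fingers":1,"translation":[0.6,21.5,-0.3],"roll":12.5},
  {"fingers":1,"translation":[0.7,25,-0.3],"roll":14.5},
  {"fingers":1,"translation":[0.8,28.5,-0.3],"roll":16.5},
  {"fingers":1,"translation":[0.9,32,-0.3],"roll":18.5},
  {"fingers":1,"translation":[1,35.5,-0.3],"roll":20.5},
  {"fingers":1,"translation":[1.1,39,-0.3],"roll":22.5},
  {"fingers":1,"translation":[1.2,42,-0.3],"roll":24.5},
  {"fingers":1,"translation":[1.3,44.5,-0.3],"roll":25.7},
  {"fingers":1,"translation":[1.3,45.6,-0.3],"roll":26.2},
  {"fingers":1,"translation":[1.3,45.6,-0.3],"roll":26.2},
  {"fingers":1,"translation":[1.3,45.6,-0.3],"roll":26.2},
  {"fingers":1,"translation":[1.3,45.6,-0.3],"roll":26.2},
])

```text
clock: 13.13
eef_pos: [0.6215, -0.2787, 0.2769]
tool_rot: [0.981, -0.196, -0.001, -0.001]
ft_force: [0.5, 0.7, -2.9]
grip_width: 0.015
```

```bash
python3 -c "
from h import *
go([.620,-.2796,.21],-22.7)"
```

```text
t 13.13 pos [ 0.6215 -0.2787  0.2769] yaw -22.6 tilt [-0.001  0.001 -1.   ] w 0.015 F [ 0.5  0.7 -2.9]
shift cm [-0.09  0.15  6.69] roll 0.1
```

Request:
play_rows([
  {"fingers":1,"translation":[0,0.1,2],"roll":0},
  {"fingers":1,"translation":[0,0.1,4],"roll":0},
  {"fingers":1,"translation":[0,0.1,6],"roll":0},
  {"fingers":1,"translation":[0,0.1,6.6],"roll":0},
  {"fingers":1,"translation":[0,0.1,7],"roll":0},
  {"fingers":1,"translation":[0,0.1,7.4],"roll":0},
  {"fingers":1,"translation":[0,0.1,7.4],"roll":0},
])

```text
clock: 13.72
eef_pos: [0.6217, -0.2801, 0.2038]
tool_rot: [0.981, -0.196, 0.0, 0.0]
ft_force: [0.0, -0.5, -2.3]
grip_width: 0.0147
```

Request:
play_rows([
  {"fingers":1,"translation":[0,0,0.3],"roll":0},
  {"fingers":1,"translation":[0,0,0.6],"roll":0},
  {"fingers":1,"translation":[0,0,0.6],"roll":0},
])

```text
clock: 13.97
eef_pos: [0.6223, -0.2809, 0.2]
tool_rot: [0.981, -0.196, 0.002, 0.0]
ft_force: [-1.0, 1.7, 3.3]
grip_width: 0.0143
```

Request:
play_rows([
  {"fingers":1,"translation":[0,0,0.3],"roll":0},
  {"fingers":1,"translation":[0,0,0.6],"roll":0},
  {"fingers":1,"translation":[0,0,0.6],"roll":0},
])

```text
clock: 14.22
eef_pos: [0.6222, -0.2807, 0.1996]
tool_rot: [0.981, -0.196, 0.004, 0.001]
ft_force: [-7.8, 5.6, 21.9]
grip_width: 0.0144
```

Contact is at the expected height (uphill foot edge on the plank). I'll ease off, loosen the jaws a little and guide the bar downhill so the cup tips flat onto the plank.

Request:
play_rows([
  {"fingers":1,"translation":[0,0,-0.9],"roll":0},
  {"fingers":0.7,"translation":[0,0,-0.9],"roll":0},
  {"fingers":0.5,"translation":[0,0,-0.9],"roll":0},
  {"fingers":0.35,"translation":[-0.4,0,-0.8],"roll":0},
  {"fingers":0.3,"translation":[-0.8,0,-0.6],"roll":0},
  {"fingers":0.3,"translation":[-1.2,0,-0.4],"roll":0},
  {"fingers":0.3,"translation":[-1.6,0,-0.2],"roll":0},
  {"fingers":0.3,"translation":[-2,0,0],"roll":0},
  {"fingers":0.3,"translation":[-2.4,0,0.3],"roll":0},
  {"fingers":0.3,"translation":[-2.8,0,0.6],"roll":0},
  {"fingers":0.3,"translation":[-3.2,0,0.9],"roll":0},
  {"fingers":0.3,"translation":[-3.6,0,1.2],"roll":0},
  {"fingers":0.3,"translation":[-4,0,1.5],"roll":0},
  {"fingers":0.3,"translation":[-4.3,0,1.8],"roll":0},
  {"fingers":0.3,"translation":[-4.3,0,1.8],"roll":0},
])

```text
clock: 15.47
eef_pos: [0.581, -0.2639, 0.1728]
tool_rot: [0.981, -0.196, -0.0, -0.0]
ft_force: [0.2, -0.1, 0.3]
grip_width: 0.0299
```

Run:
```python
from h import *
go([.57,-.2584,.165],-22.7);snap("9")
s=cv2.imread("pics/scene9.png")
cv2.imwrite("pics/c9.png",cv2.resize(s[110:200,150:240],(600,600),interpolation=2))
# compare cup lower region with the picture taken when it stood in the rest (snap 2)
a=cv2.imread("pics/scene2.png");d=cv2.absdiff(a,s).max(2)[150:200,165:235]
print((d>30).sum(),d.size)
```

```text
t 15.47 pos [ 0.581  -0.2639  0.1728] yaw -22.66 tilt [-0.001  0.    -1.   ] w 0.0299 F [ 0.2 -0.1  0.3]
shift cm [-1.23 -0.08  0.78] roll 0.04
716 3500
```

Request:
play_rows([
  {"fingers":0.3,"translation":[-0.4,0,0.3],"roll":0},
  {"fingers":0.3,"translation":[-0.8,0,0.6],"roll":0},
  {"fingers":0.3,"translation":[-1.2,0,0.7],"roll":0},
  {"fingers":0.3,"translation":[-1.4,0,0.7],"roll":0},
  {"fingers":0.3,"translation":[-1.4,0,0.7],"roll":0},
  {"fingers":0.1,"translation":[-1.2,0,0.7],"roll":0},
  {"fingers":-0.1,"translation":[-1.2,0,0.7],"roll":0},
  {"fingers":-0.3,"translation":[-1.2,0,0.6],"roll":0},
  {"fingers":-0.4,"translation":[-1.2,0,0],"roll":0},
  {"fingers":-0.4,"translation":[-1.2,0,-1],"roll":0},
  {"fingers":-0.4,"translation":[-1.2,0,-3],"roll":0},
  {"fingers":-0.4,"translation":[-1.2,0,-6],"roll":0},
  {"fingers":-0.4,"translation":[-1.2,0,-9],"roll":0},
  {"fingers":-0.4,"translation":[-1.2,0,-9],"roll":0},
])

```text
clock: 16.73
eef_pos: [0.5733, -0.2608, 0.2719]
tool_rot: [0.98, -0.196, 0.006, 0.002]
ft_force: [1.4, -0.5, 0.9]
grip_width: 0.0599
```

Run:
```python
from h import *
go([.57,.35,.3],3.5);snap("10")
a=cv2.imread("pics/scene0.png");s=cv2.imread("pics/scene10.png")
d=cv2.absdiff(a,s).max(2)[150:200,165:235];print("diff",(d>40).sum(),d.size)
m=lambda im:cv2.inRange(cv2.cvtColor(im,cv2.COLOR_BGR2HSV)[128:200,160:240],(0,0,60),(180,40,255))
# dark-red bar/upright centroid before and after
for n,im in(("before",a),("after",s)):
    h=cv2.cvtColor(im,cv2.COLOR_BGR2HSV);b=((h[...,1]>110)&(h[...,2]<115)&((h[...,0]<12)|(h[...,0]>172))).astype('u1');b[:135]=0;b[175:]=0;b[:,:180]=0;b[:,225:]=0
    k,l,st,c=cv2.connectedComponentsWithStats(b);print(n,[(st[i].tolist(),c[i].round(1).tolist()) for i in range(1,k) if st[i,4]>15])
```

```text
t 16.73 pos [ 0.5733 -0.2608  0.2719] yaw -22.66 tilt [ 0.012 -0.006 -1.   ] w 0.0599 F [ 1.4 -0.5  0.9]
shift cm [-23.79 -56.24  -3.15] roll -26.16
diff 704 3500
before [([197, 141, 14, 23, 152], [202.8, 151.0]), ([190, 164, 13, 10, 64], [196.4, 167.5])]
after [([194, 141, 13, 23, 147], [199.6, 151.1])]
```

Run:
```python
import cv2,numpy as np
a=cv2.imread("pics/scene0.png");s=cv2.imread("pics/scene10.png");t=cv2.imread("pics/top10.png")
f=lambda im:cv2.resize(im[132:212,157:237],(400,400),interpolation=2)
g=cv2.resize(t[140:240,150:260],(220,200),interpolation=2);q=cv2.resize(s[230:330,260:390],(260,200),interpolation=2)
im=np.zeros((600,800,3),np.uint8);im[:400,:400]=f(a);im[:400,400:]=f(s);im[400:,:220]=g;im[400:,400:660]=q
cv2.imwrite("pics/c10.png",im)
```

```text
(no output)
```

View pics/c10.png

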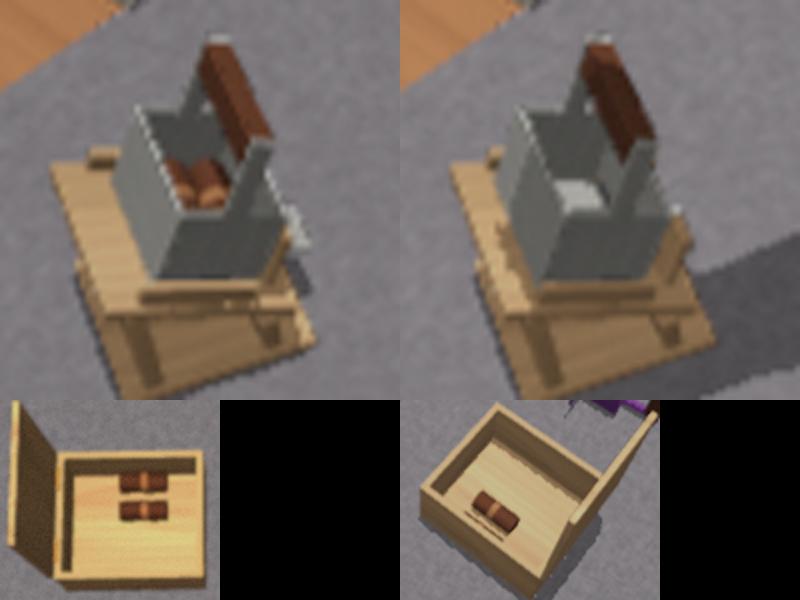

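Top crop: both rollers lie in the box (143,482) and (143,511). The cup is back leaning in its rest, but about 3 px uphill of where it stood; I'll put a number on that.

Run:
```python
from h import *
P=lambda x,y:(156.5+x/5,131.5+y/5)
for n,pts in(("before",[(182,211),(285,211),(155,279)]),("after",[(165,216),(268,213),(140,284)])):
    q=face([P(*p) for p in pts],"0",-22.7,[.5701,-.2589,.164]);a=q[1]-q[0];b=q[0]-q[2];print(n,q.tolist(),"rim lean",np.arctan2(-a[1],-a[0]).round(3),"edge lean",np.arctan2(-b[0],b[1]).round(3))
```

```text
before [[46.5, -25.4], [-9.6, -52.7], [70.5, -73.7]] rim lean 0.453 edge lean 0.461
after [[56.1, -25.0], [0.1, -49.7], [79.3, -73.7]] rim lean 0.415 edge lean 0.445
```

The cup is 9 mm uphill of its start, leaning 0.42 to 0.45 rad. That is within the 20 mm and 0.35 to 0.55 rad limits, so I leave it alone. Next is the lid, pushed from outside with closed fingers.

Request:
play_rows([
  {"fingers":0,"translation":[0,0,-2],"roll":0},
  {"fingers":0.5,"translation":[0,0,-5],"roll":0},
  {"fingers":1,"translation":[-0.8,-2,-7],"roll":-1},
  {"fingers":1,"translation":[-2,-5,-7],"roll":-2.5},
  {"fingers":1,"translation":[-3.5,-8.5,-7],"roll":-4},
  {"fingers":1,"translation":[-5,-12,-7],"roll":-6},
  {"fingers":1,"translation":[-6.5,-15.5,-7],"roll":-8},
  {"fingers":1,"translation":[-8,-19,-7],"roll":-10},
  {"fingers":1,"translation":[-9.5,-22.5,-7],"roll":-12},
  {"fingers":1,"translation":[-11,-26,-7],"roll":-14},
  {"fingers":1,"translation":[-12.5,-29.5,-7],"roll":-16},
  {"fingers":1,"translation":[-14,-33,-7],"roll":-18},
  {"fingers":1,"translation":[-15.5,-36.5,-7],"roll":-20},
  {"fingers":1,"translation":[-17,-40,-7],"roll":-22},
  {"fingers":1,"translation":[-18.5,-44,-7],"roll":-24},
  {"fingers":1,"translation":[-20,-48,-7],"roll":-25},
  {"fingers":1,"translation":[-21.5,-52,-7],"roll":-26},
  {"fingers":1,"translation":[-23.2,-56.6,-7],"roll":-26.2},
  {"fingers":1,"translation":[-23.2,-56.6,-7],"roll":-26.2},
  {"fingers":1,"translation":[-23.2,-56.6,-7],"roll":-26.2},
])

```text
clock: 18.5
eef_pos: [0.5733, 0.356, 0.33]
tool_rot: [0.999, 0.034, -0.002, 0.001]
ft_force: [0.0, 0.0, 0.3]
grip_width: 0.0001
```

Run:
```python
from h import *
go([.577,.351,.222],3.5);snap("11")
for n in("scene0","scene11","top0","top11"):
    im=cv2.imread(f"pics/{n}.png");h=cv2.cvtColor(im,cv2.COLOR_BGR2HSV)
    if n[0]=="t":  # light grey tab (low saturation, bright) near the rest
        m=((h[...,1]<45)&(h[...,2]>125)).astype('u1');y0,y1,x0,x1=170,240,365,435
    else:  # dark bar
        m=((h[...,1]>110)&(h[...,2]<115)&((h[...,0]<12)|(h[...,0]>172))).astype('u1');y0,y1,x0,x1=135,175,180,225
    k,l,st,c=cv2.connectedComponentsWithStats(m[y0:y1,x0:x1])
    print(n,[(st[i].tolist(),(c[i]+[x0,y0]).round(1).tolist()) for i in range(1,k) if st[i,4]>15])
```

```text
t 18.5 pos [0.5733 0.356  0.33  ] yaw 3.85 tilt [-0.004 -0.002 -1.   ] w 0.0001 F [0.  0.  0.3]
shift cm [ 0.38  0.51 10.8 ] roll 0.35
scene0 [([17, 6, 14, 23, 152], [202.8, 151.0]), ([10, 29, 13, 10, 64], [196.4, 167.5])]
scene11 [([14, 6, 13, 23, 152], [199.5, 151.1])]
top0 [([0, 0, 70, 70, 1675], [393.9, 214.9]), ([34, 0, 36, 17, 297], [422.2, 175.3]), ([23, 15, 38, 26, 139], [404.9, 193.4]), ([19, 29, 5, 7, 17], [386.2, 202.0]), ([15, 39, 37, 16, 79], [397.6, 216.9])]
top11 [([0, 0, 25, 40, 368], [372.8, 183.9]), ([34, 0, 10, 4, 20], [404.2, 171.1]), ([43, 0, 27, 17, 196], [424.6, 176.6]), ([25, 11, 38, 26, 298], [406.4, 194.0]), ([21, 25, 26, 19, 63], [396.3, 204.7]), ([43, 30, 27, 40, 406], [425.1, 226.0]), ([17, 35, 35, 16, 70], [398.2, 212.8]), ([0, 44, 3, 10, 19], [365.7, 219.3]), ([20, 44, 17, 14, 130], [392.4, 220.7]), ([0, 50, 42, 20, 387], [380.8, 232.2])]
```

The bar, both rim edges and the tab all moved by the same 3 to 4 px, so the cup sits flat, stays still and its bottom is shut. I'll go down outside the lid and push it over along its arc.

Request:
play_rows([
  {"fingers":1,"translation":[0.4,0,2.5],"roll":0},
  {"fingers":1,"translation":[0.4,0,5],"roll":0},
  {"fingers":1,"translation":[0.4,0,7.5],"roll":0},
  {"fingers":1,"translation":[0.4,0,10],"roll":0},
  {"fingers":1,"translation":[0.4,0,10.8],"roll":0},
  {"fingers":1,"translation":[0.4,1.5,10.8],"roll":0},
  {"fingers":1,"translation":[0.4,3,10.8],"roll":0},
  {"fingers":1,"translation":[0.4,4,10.8],"roll":0},
  {"fingers":1,"translation":[0.4,5,10.8],"roll":0},
  {"fingers":1,"translation":[0.4,6,10.8],"roll":0},
  {"fingers":1,"translation":[0.4,7,10.8],"roll":0},
  {"fingers":1,"translation":[0.4,8,10.8],"roll":0},
  {"fingers":1,"translation":[0.4,8,10.8],"roll":0},
])

```text
clock: 19.68
eef_pos: [0.5838, 0.2704, 0.2256]
tool_rot: [1.0, 0.03, 0.0, 0.0]
ft_force: [-0.3, 0.0, 0.1]
grip_width: 0.0001
```

```bash
python3 -c "
from h import *
go([.58,.20,.18],3.5)"
```

```text
t 19.68 pos [0.5838 0.2704 0.2256] yaw 3.42 tilt [ 0.    -0.001 -1.   ] w 0.0001 F [-0.3  0.   0.1]
shift cm [-0.8   7.    4.57] roll -0.08
```

Request:
play_rows([
  {"fingers":1,"translation":[0,1.2,0.1],"roll":0},
  {"fingers":1,"translation":[0,2.3,0.3],"roll":0},
  {"fingers":1,"translation":[0,3.5,0.7],"roll":0},
  {"fingers":1,"translation":[0,4.7,1.3],"roll":0},
  {"fingers":1,"translation":[0,5.8,2],"roll":0},
  {"fingers":1,"translation":[0,6.8,2.8],"roll":0},
  {"fingers":1,"translation":[0,7.8,3.7],"roll":0},
  {"fingers":1,"translation":[0,8.6,4.7],"roll":0},
  {"fingers":1,"translation":[0,9.3,5.8],"roll":0},
  {"fingers":1,"translation":[0,9.9,6.9],"roll":0},
  {"fingers":1,"translation":[0,10.5,8.1],"roll":0},
  {"fingers":1,"translation":[0,10.9,9.3],"roll":0},
  {"fingers":1,"translation":[0,11.2,10.6],"roll":0},
  {"fingers":1,"translation":[0,11.3,11.6],"roll":0},
  {"fingers":1,"translation":[0,11.3,11.6],"roll":0},
])

```text
clock: 20.93
eef_pos: [0.5902, 0.1584, 0.1081]
tool_rot: [1.0, 0.03, -0.0, 0.001]
ft_force: [0.2, -0.3, 0.2]
grip_width: -0.0
```

Request:
play_rows([
  {"fingers":1,"translation":[0,0.5,0.4],"roll":0},
  {"fingers":1,"translation":[0,1,0.8],"roll":0},
  {"fingers":1,"translation":[0,1,1.2],"roll":0},
  {"fingers":1,"translation":[0,1,1.2],"roll":0},
])

```text
clock: 21.27
eef_pos: [0.5911, 0.1566, 0.1066]
tool_rot: [0.999, 0.033, 0.003, -0.008]
ft_force: [-17.5, 12.7, 41.4]
grip_width: -0.0002
```

Firm stop with the fingertip at z = 0.093, which is the top of the shut lid. I'll retreat and check from the cameras.

Request:
play_rows([
  {"fingers":1,"translation":[0,0,-2],"roll":0},
  {"fingers":1,"translation":[0,0,-5],"roll":0},
  {"fingers":1,"translation":[0,0,-9],"roll":0},
  {"fingers":1,"translation":[-3,0,-13],"roll":0},
  {"fingers":1,"translation":[-7,0,-16],"roll":0},
  {"fingers":1,"translation":[-11,0,-18],"roll":0},
  {"fingers":1,"translation":[-15,0,-18],"roll":0},
  {"fingers":1,"translation":[-19,0,-18],"roll":0},
  {"fingers":1,"translation":[-22,0,-18],"roll":0},
  {"fingers":1,"translation":[-22,0,-18],"roll":0},
  {"fingers":1,"translation":[-22,0,-18],"roll":0},
])

```text
clock: 22.18
eef_pos: [0.3693, 0.1355, 0.2774]
tool_rot: [1.0, 0.031, 0.0, 0.0]
ft_force: [0.7, 0.6, 0.1]
grip_width: 0.0003
```

Run:
```python
from h import *
go([.37,.15,.3],3.5);snap("12")
for n in("top0","top12","scene0","scene12"):
    im=cv2.imread(f"pics/{n}.png");h=cv2.cvtColor(im,cv2.COLOR_BGR2HSV)
    m=((h[...,0]>10)&(h[...,0]<28)&(h[...,1]>70)).astype('u1')
    y0,y1,x0,x1=(130,250,140,265) if n[0]=="t" else (220,340,255,400)
    m=m[y0:y1,x0:x1];k,l,st,c=cv2.connectedComponentsWithStats(m);i=1+st[1:,4].argmax()
    hull=cv2.approxPolyDP(cv2.convexHull(np.argwhere(l==i)[:,::-1].astype(np.int32)),4,True)[:,0]+[x0,y0]
    print(n,hull.tolist(),[cast(n.rstrip("0123456789"),p,.093,n.lstrip("topscen")).round(3)[:2].tolist() for p in hull])
a,b=[cv2.imread(f"pics/scene{i}.png") for i in("0","12")]
for nm,(y0,y1,x0,x1) in dict(ink=(245,285,203,233),bowl=(175,210,290,330),weight=(198,250,228,288)).items():
    r=cv2.matchTemplate(b[y0-10:y1+10,x0-10:x1+10],a[y0:y1,x0:x1],cv2.TM_CCOEFF_NORMED);_,v,_,p=cv2.minMaxLoc(r);print(nm,"shift px",p[0]-10,p[1]-10,"score",round(v,3))
h=cv2.cvtColor(b,cv2.COLOR_BGR2HSV);m=((h[...,1]>110)&(h[...,2]<115)&((h[...,0]<12)|(h[...,0]>172)))[135:175,180:225];print("bar",(np.argwhere(m).mean(0)+[135,180]).round(1))
```

```text
t 22.18 pos [0.3693 0.1355 0.2774] yaw 3.61 tilt [ 0.001 -0.    -1.   ] w 0.0003 F [0.7 0.6 0.1]
shift cm [ 0.16 -1.44 -2.26] roll 0.11
top0 [[252, 232], [184, 234], [155, 213], [156, 141], [250, 165]] [[0.512, 0.09], [0.5, 0.252], [0.548, 0.326], [0.731, 0.341], [0.679, 0.104]]
top12 [[252, 232], [218, 235], [174, 221], [178, 166], [250, 164]] [[0.512, 0.09], [0.501, 0.17], [0.53, 0.278], [0.669, 0.281], [0.682, 0.104]]
scene0 [[389, 237], [325, 329], [270, 286], [270, 273], [308, 231]] [[0.399, 0.263], [0.701, 0.292], [0.711, 0.13], [0.686, 0.107], [0.53, 0.097]]
scene12 [[365, 269], [325, 329], [270, 286], [270, 272], [307, 231]] [[0.517, 0.271], [0.701, 0.292], [0.711, 0.13], [0.684, 0.105], [0.532, 0.095]]
ink shift px 0 0 score 1.0
bowl shift px 0 0 score 1.0
weight shift px 0 0 score 1.0
bar [151.  199.4]
```

```bash
python3 -c "
from workcell import bot
print(bot.job_done())"
```

```text
the job is handed in; nothing more can be done
None
```

I handed the job in at about 22 s of robot time, with both rollers in the box, the empty cup back in its rest and the lid shut. The hand-in gave no verdict.

**What I did**
- I gripped the steel cup by its bar and lifted it. The vertical fingers kept it leaning about 0.40 rad, so I brought it upright by moving its +x face against the outside of the rest; the jaws went flush on the way.
- I pressed the tab on the box's front rim to drop the rollers. I then set the cup's foot edge on the plank, guided it flat, and pushed the lid shut with closed fingers.

**Last checks**
- **Rollers:** both were seen on the box floor from the top camera before the lid was closed.
- **Cup:** it leans 0.42 to 0.45 rad and stayed still between pictures. Its tab moved along with the rim, so its bottom appears shut. It sits about 9 mm uphill of where it first stood, inside the 20 mm limit; I did not correct this.
- **Lid:** the fingertip stopped hard at 93 mm, the top of the shut lid, and the lid corners in the pictures agree within about 6 mm.
- **Bystanders:** the bowl, ink bottle and paperweight show no pixel shift.

**One concern:** the final lid press read about 41 N vertically at the wrist, taken by the fingertips. I judged this safe because the 40 N limit covers the arm and gripper body, but it was more force than I meant to use.

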